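Mix the round flask on the touch mixer

TASK

The touch mixer is standing too near the balance: slide it along the bench, without lifting it or tipping it, to its own place inside the four taped corners. Then take the stoppered round-bottomed flask out of its cork ring, set it upright in the mixer's ring cradle, press it straight down until the sprung head is right down, without ramming the glass, and finish while still holding the flask there, gripped and pressed down. Leave everything else on the bench where it is.

Things in the scene. Friction and masses are not known exactly. Their poses are not given: they have to be found in the camera images.
- mixer: Touch mixer, loose, 0.86 kg +-15 percent; slides at 3 to 8 N. White and round, with an upright side of radius 52 up to 34 mm, tapering to radius 43 at its flat top, 60 mm up. On its axis above: steel coil spring, black sprung head (plate of radius 30 at 80-85 mm, ring cradle up to 104 mm). Look-only black knob on its side. Origin: centre of the underside, z up; its heading does not matter.
- cradle (a point): Centre of the top rim of the mixer's ring cradle, on the mixer's axis, 104 mm above the bench with the head up; moves with the head. The cradle is a level black rubber ring, outer radius 32, inner radius 24, 11 mm high, open in the middle. The flask's ball seated in it centres itself, its lowest point 13 mm below the rim.
- head (a joint): Travel of the mixer's sprung head in m: 0 up, grows as it is pressed straight down, stop at 0.010 (right down). The spring takes 3 to 3.5 N before it gives, then 0.7 N more per mm, about 10 N at the stop; the flask's weight alone does not press it. It springs back when let go.
- tape_mark: The mixer's place on the bench: four white tape corners (flat on the bench, no thickness to speak of) that frame a square of 140 x 140 mm inside. Origin: centre of the square, on the bench; x and y along its sides.
- flask: Round-bottomed amber glass flask, stoppered, rigid, 0.17 kg +-25 percent, upright in the cork ring. Ball of radius 32 (centre 32 mm above its lowest point), straight neck of diameter 24 from 62 to 102 mm, lip of diameter 29 (look only) at 102-108, white stopper of diameter 32 at 108-120 mm, fixed tight. Origin: lowest point of the ball; z up the neck.
- flask_neck (a point): Middle of the flask's neck, on its axis, 84 mm above the flask's lowest point: a good place to grip, 24 mm across.
- cork_ring: Cork ring in which the flask stands at the start, loose: outer radius 40, inner radius 22, 26 mm high, 60 g. The flask's lowest point is then 15 mm above the bench. Origin: centre of the underside.
- balance: Top-pan balance, white, stands fast (does not slide), 270 (x) x 190 (y) x 75 mm high, at the robot's left. Origin: centre of the underside. To be left alone.
- conical_flask: Conical flask of amber glass with a black rubber bung, flat base of radius 32, 105 mm high, standing loose; not the flask to mix. Origin: centre of the underside. To be left alone.
- tube_rack: White tube rack with capped tubes, 66 (x) x 200 (y) x 90 mm high, loose. Origin: centre of the underside. To be left alone.
- tip_box: Grey box with clear lid, 84 (x) x 122 (y) x 61 mm high, loose. Origin: centre of the underside. To be left alone.
- petri_dish: Covered flat round dish, diameter 90, 16 mm high, loose. Origin: centre of the underside. To be left alone.
- reagent_jar: Small amber jar with white cap, diameter 42, 58 mm high, loose. Origin: centre of the underside. To be left alone.
- wash_bottle: White wash bottle, diameter 62, 153 mm high, with a bent spout above to 195 mm, loose. Origin: centre of the underside. To be left alone.

How it is judged:
By the outcome, as a careful person would: the job done as asked, in the order asked, and still so for the second after the job is handed in, while the arm keeps its last pose, push and grip.
It also fails if it takes over 69 s, if anything falls off the work surface, if the arm or the gripper's body presses on something with over 40 N, if the wrist force passes 120 N, or if a joint passes its speed limit or range.

ROBOT

A 7-joint arm with a two-finger parallel gripper is mounted at the origin on the work surface. World frame = base frame: x ahead of the robot, y to its left, z up, the work surface at z = 0. Lengths are in mm, angles in rad, forces in N, time in s.
With the tool pointing down it reaches from about 425 to 875 mm from the base axis. Payload 8.4 kg.
Tool frame: the origin (TCP) lies midway between the tips of the shut fingers; the grasp point (between the pads) lies 19 mm behind it; z points along the fingers, y is the line along which they close (so a half turn about z gives the same grasp; the last joint's range is limited). The gripper opens to 87 mm and grips with 3 to 60 N. Pads are 19 mm wide; open, the fingers measure 117 mm over their backs; the gripper's body (75 mm by 190 mm) begins 51 mm behind the grasp point.
Start: joints at [1.149, 0.333, 0.04, 1.465, -0.013, 1.343, -0.059], TCP at [206.172, -616.406, 222.546] pointing down, gripper open.
Joint ranges: [-2.58, 2.58], [-0.38, 2.09], [-1.3, 1.39], [0.25, 2.4], [-1.5, 4.64], [0.08, 2.09], [-2.65, 2.65]. Speed limits (rad/s): [2.22, 2.22, 2.79, 2.79, 3.14, 3.14, 3.14].

INTERFACE

Orientations are given as a unit quaternion [w, x, y, z].
In Python, from rig import r gives the robot as it stands.
- The arm moves only by the shell command python3 -m inch 'ROWS' [FORCE]. ROWS is JSON, a list of rows, each a list of 3 entries, a list of its own where there are three numbers: the turn, a rotation vector about the tool's x, y, z in degrees, then the shift along the tool's x, y, z in mm, then the opening in per cent of the stroke, from 0 (shut) to 100 (fully open). In form: [[[rx, ry, rz], [tx, ty, tz], gripper], ...]. A call has 1 to 8 rows; each row shifts and turns the commanded pose from where the row before left it, along the tool's axes as they then stand; what a row does not reach is not made up. A row lasts 1/10 s, in which the tool goes at most 50 mm and 8.59 degrees, less where a joint would pass 70% of its speed; a pose out of reach is approached as far as the arm can. A call with a gripper value outside its range is refused whole. The fingers move at their own pace and stop on an object; FORCE is the grip in N (left out, the last holds). Time passes only in rows, so rows that do not move let the fingers close. It gives the time, the measured TCP pose, the force, the opening and the grip force at its end, in the units of the state.
- r.state(): the state, without advancing time (a new reading comes with each control period).
- r.capture(name): name is "side" or "top" or "wrist"; returns the picture (400x640x3 uint8, red, green, blue); there is no depth.
- r.camera_model(name): a dict with "mtx" (3x3 intrinsics, pixels), "R" (3x3) and "t" (3): a world point X has camera coordinates R X + t. Camera axes: x right, y down, z forward; pixel columns grow to the right and rows downward; lengths in mm; the calibration is good to about 2 mm. The wrist camera is an equidistant fisheye: a pixel r from the principal point sees the ray r / f radians off the axis. A picture is of the moment at which its call begins: read the wrist's pose just before it. camera_model takes no time and is no camera call; for the wrist camera it gives the pose at the moment of the call.
- r.sign_off(): hands the job in; it is judged then, once.
Trained networks look in the newest picture that a camera, given by its name, has taken for a name from the list of things; names that differ only in an ending like _2 or _b are one class to them, and where a whole thing is asked for, a point or a joint stands for the part that bears it (a point fixed in the world has none). Each returns a list of dicts, best first, with "score" (0 to 1); they miss things now and then, are a little off and sometimes report something else, mostly with a low value. They report only what shows in the picture. A call takes as long as a camera call.
- r.boxes_of(camera, label): "uv" ([column, row] in pixels, amid what is visible of it).
The state is a dict: "t": time; "joint_positions": joint angles; "joint_vel": joint speeds; "effort": joint torques, N m; "tcp_pos": TCP position; "orientation": TCP orientation; "force": force on the tool from outside, world axes, zero at the start; "moment": the same for the moment, N m; "finger_gap": finger opening in mm; "grip_force": force on a finger pad.
Only numpy, scipy, OpenCV 4.12 (cv2) and the standard library are available. Lean on these libraries where they do the work, as an engineer would, in place of code of your own. Each camera call takes 0.05 s, during which the arm holds its last target. There are 200 camera calls.

## Working session

There is one attempt and no reset: what is moved stays moved. The work goes in short steps, Python scripts to look and compute and a shell command to move; the robot and the scene stay as the last step left them, time stands still between calls to the robot, and variables do not carry over. Pictures are saved under pics/ and viewed, at most 10 in all, crops included, and the job is handed in when it is done.

```bash
ls; mkdir -p pics
python3 - <<'E'
from rig import r
import cv2,numpy as np
s=r.state();print(s['t'],s['tcp_pos'],s['orientation'],s['force'],s['finger_gap'])
for c in['top','side']:
    im=r.capture(c);cv2.imwrite(f'pics/{c}0.png',im[:,:,::-1])
    m=r.camera_model(c);print(c,np.round(m['mtx'],1).tolist(),np.round(m['R'],4).tolist(),np.round(m['t'],1).tolist())
    for l in['mixer','cradle','tape_mark','flask','flask_neck','cork_ring','conical_flask','balance','tube_rack','tip_box','petri_dish','reagent_jar','wash_bottle']:
        print(l,[(np.round(d['uv']).tolist(),round(d['score'],2)) for d in r.boxes_of(c,l)][:3])
E
```

```text
pics
0.0 [ 206.03288801 -615.98375456  221.64136635] [-7.91795908e-04  9.87002293e-01  1.60704117e-01 -1.84101816e-04] [-1.34169483 -0.93832393  0.5986103 ] 86.73510519764284
top [[481.1, 0.0, 316.2], [0.0, 481.1, 198.6], [0.0, 0.0, 1.0]] [[0.0208, -0.9997, -0.011], [-0.9909, -0.0191, -0.1333], [0.1331, 0.0136, -0.991]] [150.8, 588.3, 1204.8]
mixer [([288.0, 232.0], 0.9), ([473.0, 257.0], 0.75)]
cradle [([287.0, 228.0], 0.7), ([354.0, 219.0], 0.63)]
tape_mark [([354.0, 215.0], 0.93)]
flask [([475.0, 255.0], 0.87)]
flask_neck [([472.0, 258.0], 0.9), ([164.0, 230.0], 0.72)]
cork_ring [([459.0, 252.0], 0.54)]
conical_flask [([486.0, 181.0], 0.63)]
balance [([167.0, 231.0], 0.63)]
tube_rack [([331.0, 128.0], 0.58), ([329.0, 288.0], 0.51)]
tip_box [([431.0, 129.0], 0.79), ([285.0, 226.0], 0.72)]
petri_dish [([398.0, 287.0], 0.73)]
reagent_jar [([328.0, 286.0], 0.53)]
wash_bottle []
side [[500.9, 0.0, 326.7], [0.0, 500.9, 204.7], [0.0, 0.0, 1.0]] [[-0.8867, -0.4621, 0.0189], [-0.2976, 0.5388, -0.7881], [0.354, -0.7044, -0.6152]] [585.4, 142.2, 1412.1]
mixer [([340.0, 238.0], 0.92)]
cradle [([342.0, 221.0], 0.56), ([277.0, 185.0], 0.31)]
tape_mark [([354.0, 179.0], 0.45)]
flask [([414.0, 158.0], 0.87)]
flask_neck [([416.0, 155.0], 0.84)]
cork_ring [([414.0, 170.0], 0.51)]
conical_flask [([369.0, 145.0], 0.81), ([398.0, 233.0], 0.33)]
balance [([281.0, 323.0], 0.85)]
tube_rack [([275.0, 189.0], 0.83)]
tip_box [([315.0, 150.0], 0.68)]
petri_dish [([418.0, 204.0], 0.85)]
reagent_jar []
wash_bottle [([252.0, 223.0], 0.76)]
```

View pics/top0.png

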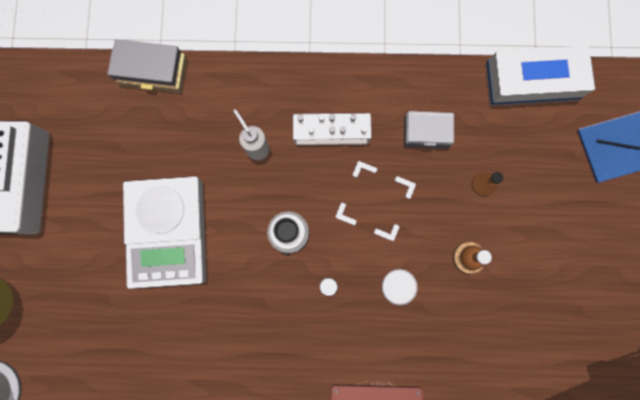

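View pics/side0.png

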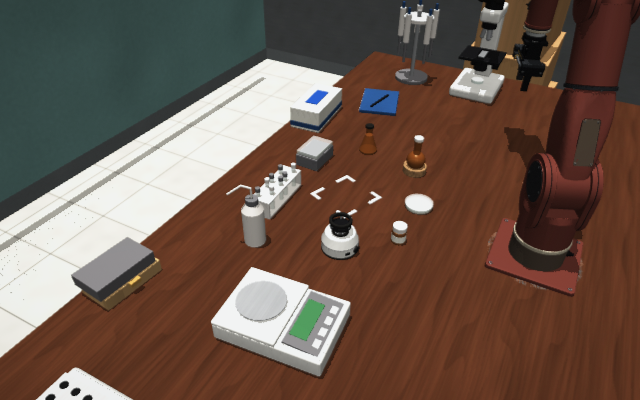

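The top view shows the mixer at (288,232), tape corners around (376,202), the flask at (470,257) with its stopper at (484,257), and the petri dish and jar below the path. The side view agrees with this.

```bash
cat > h.py <<'E'
import numpy as np,cv2
from rig import r
def proj(c,X):
    m=r.camera_model(c);p=m['R']@np.array(X,float)+m['t'];p=m['mtx']@p;return p[:2]/p[2]
def back(c,uv,z):
    m=r.camera_model(c);d=m['R'].T@np.linalg.solve(m['mtx'],[uv[0],uv[1],1.]);o=-m['R'].T@m['t']
    return (o+d*(z-o[2])/d[2])
def tri(uvt,uvs):
    A=[];b=[]
    for c,uv in(('top',uvt),('side',uvs)):
        m=r.camera_model(c);d=m['R'].T@np.linalg.solve(m['mtx'],[uv[0],uv[1],1.]);d/=np.linalg.norm(d);o=-m['R'].T@m['t']
        P=np.eye(3)-np.outer(d,d);A.append(P);b.append(P@o)
    return np.linalg.lstsq(np.vstack(A),np.hstack(b),rcond=None)[0]
E
python3 - <<'E'
from h import *
np.set_printoptions(precision=1,suppress=True)
top=cv2.imread('pics/top0.png');side=cv2.imread('pics/side0.png')
g=top.min(2)
def comps(m,x0,y0,x1,y1,name):
    n,l,s,c=cv2.connectedComponentsWithStats(m[y0:y1,x0:x1].astype(np.uint8))
    for i in range(1,n):
        if s[i,4]>20: print(name,s[i,:5]+[x0,y0,0,0,0],c[i]+[x0,y0])
# tape
x0,y0=330,155;m=(g[155:245,330:420]>120).astype(np.uint8);n,l,s,c=cv2.connectedComponentsWithStats(m)
allp=[]
for i in range(1,n):
    if s[i,4]<30: continue
    ys,xs=np.where(l==i);p=np.array([back('top',(x+x0,y+y0),0)[:2] for x,y in zip(xs,ys)]);allp.append(p);print('tape',s[i,4],p.mean(0))
P=np.vstack(allp).astype(np.float32);rc=cv2.minAreaRect(P);print('rect',rc)
print('tape mean of comps',np.mean([p.mean(0) for p in allp],0))
# mixer white & black in top
comps((g>110),255,200,320,265,'mixwhite');comps(top.max(2)<45,265,210,310,250,'mixblack')
comps((g>120),470,240,500,275,'stopper'); comps(side.min(2)>150,405,130,430,150,'stopS')
comps(g>120,310,270,345,300,'jar');comps(g>120,375,260,425,310,'petri')
comps(side.max(2)<50,320,205,365,240,'blackS')
print('mixer box',back('top',(288,232),60),'cradle',back('top',(287,230),104), tri((287,230),(342,219)))
print('stopper top',back('top',(484,257),135),tri((484,257),(419,139)))
print('flask ring',back('top',(469,257),26))
for n,uv,z in(('jar',(328,287),58),('petri',(400,287),16),('tipbox',(431,129),61),('conbung',(497,178),105),('rack',(331,128),80)):print(n,back('top',uv,z))
E
python3 - <<'E'
import cv2
t=cv2.imread('pics/top0.png')[150:310,255:515];cv2.imwrite('pics/crop0.png',cv2.resize(t,None,fx=3,fy=3,interpolation=cv2.INTER_CUBIC))
E
```

```text
tape 191 [676.   38.9]
tape 198 [630.7 -77.9]
tape 203 [548.3  88.2]
tape 210 [503.4 -28.3]
rect ((589.430419921875, 5.360633850097656), (169.21060180664062, 169.02032470703125), 68.78815460205078)
tape mean of comps [589.6   5.2]
mixwhite [267 211  42  42 872] [288.6 232.7]
stopper [477 250  15  15 179] [483.9 256.7]
stopS [415 135   9   6  42] [418.9 137.5]
jar [320 278  18  18 261] [328.2 286.4]
petri [ 382  269   36   36 1005] [399.3 286.6]
blackS [329 213  23  24 383] [340.2 223.7]
mixer box [496.1 231.6  60. ] cradle [498.1 231.1 104. ] [496.9 230.7 101.5]
stopper top [ 442.1 -234.6  135. ] [ 442.2 -237.2  127.2]
flask ring [ 443.5 -232.6   26. ]
jar [361.5 128.3  58. ]
petri [363.4 -57.3  16. ]
tipbox [ 769.8 -131.1   61. ]
conbung [ 636.1 -281.3  105. ]
rack [762.5 127.9  80. ]
```

View pics/crop0.png

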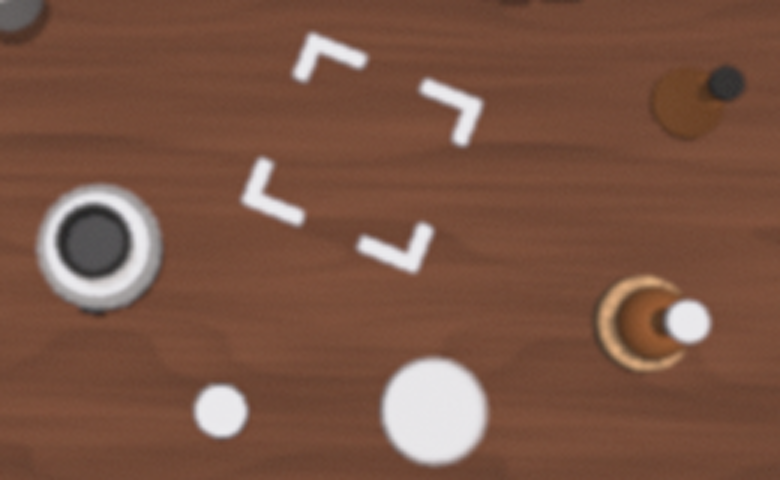

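```bash
python3 -m inch '[[[0,0,-3.9],[48,0,0],69],[[0,0,-3.9],[48,0,0],69],[[0,0,-3.9],[48,0,0],69],[[0,0,-3.9],[48,0,0],69],[[0,0,-3.9],[48,0,0],69],[[0,0,-3.9],[48,0,0],69],[[0,0,-3.9],[48,0,0],69],[[0,0,-3.9],[48,0,0],69]]'
python3 -m inch '[[[0,0,-3.9],[48,0,0],69],[[0,0,-3.9],[48,0,0],69],[[0,0,-3.9],[48,0,0],69],[[0,0,-3.9],[48,0,0],69],[[0,0,-3.9],[48,0,0],69],[[0,0,-3.9],[48,0,0],69],[[0,0,-3.9],[48,0,0],69],[[0,0,-3.9],[48,0,0],69]]'
cat >> h.py <<'E'
from scipy.spatial.transform import Rotation as Ro
def pose():
    s=r.state();q=s['orientation'];return s,np.array(s['tcp_pos']),Ro.from_quat([q[1],q[2],q[3],q[0]])
def goto(target,Rt=None):
    """shift in current tool axes, turn rotvec (deg) to reach target"""
    s,p,R=pose();np.set_printoptions(precision=2,suppress=True)
    print('t',round(s['t'],2),'tcp',p,'F',np.array(s['force']),'gap',round(s['finger_gap'],1),'grip',round(s['grip_force'],1),'q',np.array(s['joint_positions']))
    print('shift',R.inv().apply(np.array(target)-p),'turn',None if Rt is None else np.degrees((R.inv()*Rt).as_rotvec()))
def pushR(d,tilt):
    x=np.array([-d[0],-d[1],0])/np.hypot(*d[:2]);z=np.array([0,0,-1.]);y=np.cross(z,x)
    return Ro.from_matrix(np.c_[x,y,z])*Ro.from_rotvec([0,-np.radians(tilt),0])
E
python3 -c "
from h import *
goto((477,278,222),pushR((93,-226),0))"
```

```text
t: 2.2
tcp_pos: [528.8, -413.3, 222.5]
orientation: [0.0, 0.907, 0.421, 0.0]
force: [1.0, 0.5, 0.6]
finger_gap: 60.3
grip_force: 0.0
t: 3.0
tcp_pos: [698.1, -73.9, 222.4]
orientation: [0.0, 0.76, 0.65, 0.0]
force: [0.6, 0.2, -0.2]
finger_gap: 59.9
grip_force: 0.0
t 3.0 tcp [698.09 -73.91 222.43] F [ 0.61  0.21 -0.21] gap 59.9 grip 0.0 q [ 0.32  0.47 -0.41  1.3   0.19  1.41 -0.24]
shift [ 313.14 -273.25    0.41] turn [  0.     0.   -31.34]
```

```bash
python3 -m inch '[[[0,0,-7.8],[45,0,0],69],[[0,0,-7.8],[45,0,0],69],[[0,0,-7.8],[45,0,0],69],[[0,0,-7.9],[45,0,0],69],[[0,-7.5,0],[0,0,0],69],[[0,-7.5,0],[0,0,0],69],[[0,-7.5,0],[0,0,0],69],[[0,-7.5,0],[0,0,0],69]]'
python3 -c "
from h import *
goto((468,300,130),pushR((93,-226),30))"
```

```text
t: 3.8
tcp_pos: [689.9, 102.8, 224.0]
orientation: [0.218, 0.538, 0.801, -0.144]
force: [-0.9, 0.5, -1.5]
finger_gap: 59.8
grip_force: 0.0
t 3.8 tcp [689.95 102.77 223.96] F [-0.85  0.49 -1.51] gap 59.8 grip 0.0 q [-0.16  0.46 -0.45  1.43  0.72  1.45 -0.34]
shift [ 277.34 -131.12  -53.66] turn [ 0.08  0.3  -0.21]
```

```bash
python3 -m inch '[[[0,0,0],[33,-18.7,-19.3],69],[[0,0,0],[33,-18.7,-19.3],69],[[0,0,0],[33,-18.7,-19.3],69],[[0,0,0],[33,-18.7,-19.3],69],[[0,0,0],[33,-18.7,-19.3],69],[[0,0,0],[33,-18.7,-19.3],69],[[0,0,0],[33,-18.7,-19.3],69],[[0,0,0],[0,0,0],69]]'
python3 - <<'E'
from h import *
goto((468,300,14),pushR((93,-226),30))
for c in['top']:
    im=r.capture(c);cv2.imwrite('pics/top1.png',im[:,:,::-1])
E
```

```text
t: 4.6
tcp_pos: [462.5, 306.0, 224.2]
orientation: [0.214, 0.535, 0.805, -0.143]
force: [0.1, 0.5, -0.1]
finger_gap: 60.1
grip_force: 0.0
t 4.6 tcp [462.49 305.99 224.15] F [ 0.07  0.49 -0.11] gap 60.1 grip 0.0 q [-0.46  0.36 -0.62  1.59  0.6   1.62 -0.77]
shift [ 97.8    2.93 186.17] turn [ 0.14 -0.2   0.33]
```

```bash
python3 -m inch '[[[0,0,0],[16.3,0.5,31],69],[[0,0,0],[16.3,0.5,31],69],[[0,0,0],[16.3,0.5,31],69],[[0,0,0],[16.3,0.5,31],69],[[0,0,0],[16.3,0.5,31],69],[[0,0,0],[8,0.2,15.5],69],[[0,0,0],[8,0.2,15.5],69],[[0,0,0],[0,0,0],69]]'
python3 - <<'E'
from h import *
d=np.array([93,-226,0])/244.4
goto(np.array([496.7,231,14])-52*d,pushR((93,-226),30))
im=r.capture('side');cv2.imwrite('pics/side1.png',im[100:300,200:500,::-1].repeat(2,0).repeat(2,1))
E
```

```text
t: 5.45
tcp_pos: [473.0, 292.6, 12.8]
orientation: [0.215, 0.539, 0.802, -0.146]
force: [-0.7, -0.4, 0.1]
finger_gap: 60.2
grip_force: 0.0
t 5.45 tcp [473.03 292.57  12.8 ] F [-0.7  -0.36  0.14] gap 60.2 grip 0.0 q [-0.49  0.59 -0.55  1.76  0.74  1.32 -0.99]
shift [-12.68  -1.49   5.95] turn [-0.22  0.06 -0.13]
```

View pics/side1.png

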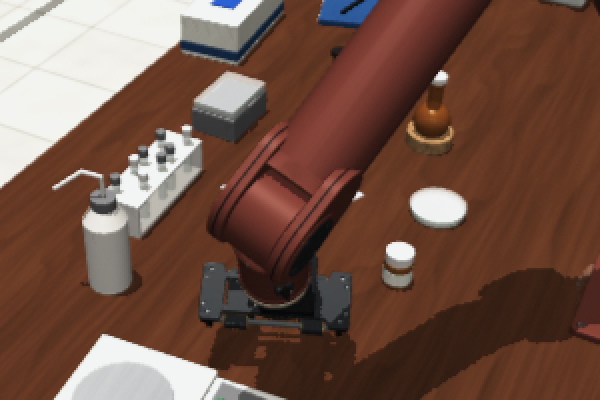

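```bash
python3 -m inch '[[[0,0,0],[-3,-0.8,2],69],[[0,0,0],[-3,-0.7,2],69],[[0,0,0],[-3,0,2],69],[[0,0,0],[-3,0,1.7],69],[[0,0,0],[-3,0,1.7],69],[[0,0,0],[-3,0,1.7],69],[[0,0,0],[-3,0,1.7],69],[[0,0,0],[-3,0,1.7],69]]'
python3 - <<'E'
from h import *
d=np.array([93,-226,0])/244.4
goto(np.array([589.5,5.2,14])-50.6*d,pushR((93,-226),30))
im=r.capture('top');cv2.imwrite('pics/top2.png',cv2.resize(im[140:300,220:440,::-1],None,fx=3,fy=3))
E
```

```text
t: 6.3
tcp_pos: [482.2, 269.0, 14.0]
orientation: [0.214, 0.538, 0.802, -0.143]
force: [-1.6, 5.5, 1.4]
finger_gap: 59.9
grip_force: 2.6
t 6.3 tcp [482.16 268.99  14.  ] F [-1.63  5.55  1.41] gap 59.9 grip 2.6 q [-0.45  0.56 -0.55  1.79  0.74  1.29 -0.96]
shift [-203.15   -0.82  116.52] turn [ 0.03 -0.16 -0.1 ]
```

View pics/top2.png

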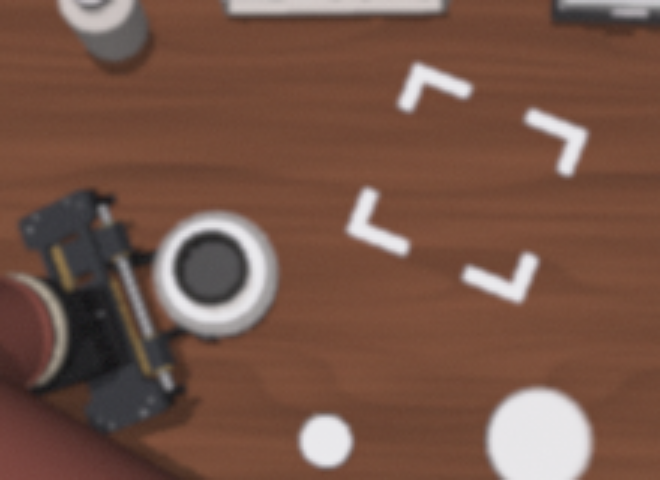

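The mixer sits symmetrically between the two fingertips at crop position (215,272), and contact force is about 6 N. I'll push on.

```bash
python3 -m inch '[[[0,0,0],[-6,0,3.5],69],[[0,0,0],[-9,0,5.2],69],[[0,0,0],[-10.4,0,6],69],[[0,0,0],[-10.4,0,6],69],[[0,0,0],[-10.4,0,6],69],[[0,0,0],[-10.4,0,6],69],[[0,0,0],[-10.4,0,6],69],[[0,0,0],[-10.4,0,6],69]]'
python3 -m inch '[[[0,0,0],[-10.4,0,6],69],[[0,0,0],[-10.4,0,6],69],[[0,0,0],[-10.4,0,6],69],[[0,0,0],[-10.4,0,6],69],[[0,0,0],[-8,0,4.6],69],[[0,0,0],[-6,0,3.4],69],[[0,0,0],[-4,0,2.3],69],[[0,0,0],[-2,0,1.1],69]]'
cat >> h.py <<'E'
def mixpx(im,x0=270,y0=160,x1=430,y1=270):
    """centre of black ring in the top view by ring-likeness"""
    g=cv2.cvtColor(im,cv2.COLOR_RGB2GRAY)[y0:y1,x0:x1];g=cv2.resize(g,None,fx=4,fy=4,interpolation=cv2.INTER_CUBIC)
    c=cv2.HoughCircles(cv2.GaussianBlur(g,(7,7),0),cv2.HOUGH_GRADIENT,1,60,param1=120,param2=18,minRadius=44,maxRadius=60)
    return [] if c is None else [(x/4+x0,y/4+y0,q/4) for x,y,q in c[0][:3]]
E
python3 - <<'E'
from h import *
d=np.array([93,-226,0])/244.4
goto(np.array([589.5,5.2,14])-50.6*d,pushR((93,-226),30))
im=r.capture('top');cv2.imwrite('pics/top3.png',cv2.resize(im[140:300,220:440,::-1],None,fx=3,fy=3))
for x in mixpx(im):print(x,back('top',x[:2],104))
print(r.boxes_of('top','cradle')[:2])
E
```

```text
t: 7.15
tcp_pos: [516.1, 185.7, 13.9]
orientation: [0.214, 0.538, 0.802, -0.143]
force: [-2.2, 5.1, 2.1]
finger_gap: 60.2
grip_force: 2.8
t: 7.95
tcp_pos: [543.0, 119.4, 13.9]
orientation: [0.215, 0.539, 0.802, -0.144]
force: [-2.0, 5.6, 1.4]
finger_gap: 60.0
grip_force: 2.7
t 7.95 tcp [542.96 119.38  13.94] F [-2.05  5.57  1.38] gap 60.0 grip 2.7 q [-0.23  0.47 -0.48  1.91  0.8   1.13 -0.76]
shift [-63.05  -0.24  36.21] turn [-0.03 -0.08 -0.14]
(np.float32(351.625), np.float32(205.625), np.float32(12.625)) [560.95  74.56 104.  ]
[{'uv': [353.1, 203.4], 'score': 0.81}]
```

View pics/top3.png

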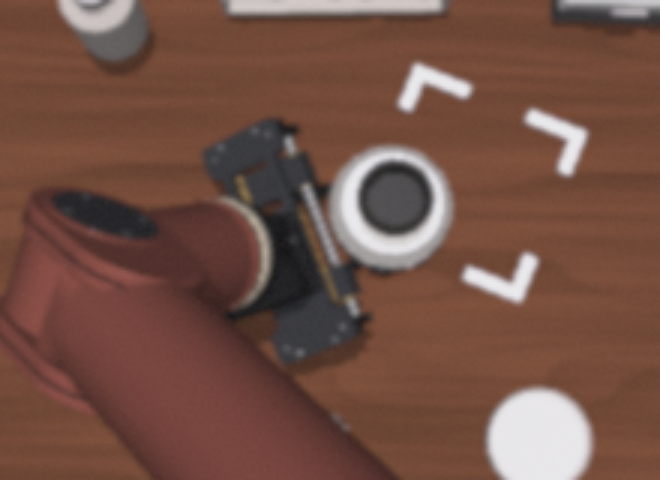

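The mixer's ring is now at (351.7,206.3), which puts it at (561,75) and on line, with 75 mm to go.

```bash
python3 -m inch '[[[0,0,0],[-6,0,3.5],69],[[0,0,0],[-10,0,5.8],69],[[0,0,0],[-10.4,0,6],69],[[0,0,0],[-10.4,0,6],69],[[0,0,0],[-10.4,0,6],69],[[0,0,0],[-8,0,4.6],69],[[0,0,0],[-5,0,2.9],69],[[0,0,0],[-2,0,1.2],69]]'
python3 -m inch '[[[0,0,0],[-1.5,0,0.9],69],[[0,0,0],[0,0,0],69]]'
python3 - <<'E'
from h import *
goto((589.5,5.2,14))
im=r.capture('top');cv2.imwrite('pics/top4.png',cv2.resize(im[140:300,220:440,::-1],None,fx=3,fy=3))
for x in mixpx(im):print(x,back('top',x[:2],104))
E
```

```text
t: 8.85
tcp_pos: [570.2, 52.3, 13.8]
orientation: [0.215, 0.539, 0.802, -0.144]
force: [-2.7, 7.1, 1.3]
finger_gap: 60.2
grip_force: 3.0
t: 9.05
tcp_pos: [570.7, 51.2, 13.8]
orientation: [0.215, 0.539, 0.802, -0.144]
force: [-2.0, 4.0, 2.4]
finger_gap: 60.2
grip_force: 2.5
t 9.05 tcp [570.69  51.2   13.79] F [-2.    3.98  2.44] gap 60.2 grip 2.5 q [-0.13  0.45 -0.43  1.93  0.83  1.07 -0.66]
shift [-43.17   0.01  24.64] turn None
(np.float32(379.375), np.float32(195.625), np.float32(12.525)) [586.97   6.84 104.  ]
```

View pics/top4.png

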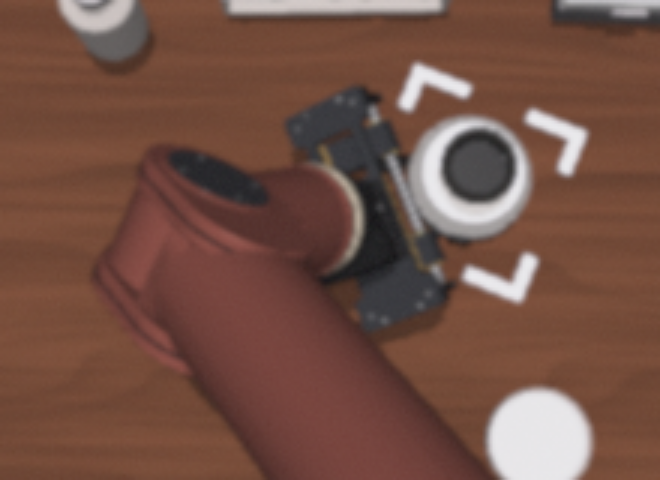

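The mixer is now inside the corners at (587,7), within 3 mm of the centre. Next I'll back off, rise and straighten the tool.

```bash
python3 -m inch '[[[0,0,0],[8.7,0,-5],69],[[0,0,0],[15,0,-9],69],[[0,0,0],[15,0,-9],69],[[0,0,0],[-14,0,-30],69],[[0,0,0],[-20,0,-38],100],[[0,0,0],[-22,0,-40],100],[[0,0,0],[-22,0,-40],100],[[0,0,0],[-22,0,-40],100]]'
python3 -m inch '[[[0,7.5,0],[0,0,0],100],[[0,7.5,0],[0,0,0],100],[[0,7.5,0],[0,0,0],100],[[0,7.5,0],[0,0,0],100],[[0,0,8.5],[0,0,0],100],[[0,0,8.5],[0,0,0],100],[[0,0,8.5],[0,0,0],100],[[0,0,8.5],[0,0,0],100]]'
python3 - <<'E'
from h import *
y=np.array([np.cos(.488),-np.sin(.488),0]);z=np.array([0,0,-1.]);x=np.cross(y,z)
goto((442.5,-235,220),Ro.from_matrix(np.c_[x,y,z]))
im=r.capture('top')
for x in mixpx(im):print(x,back('top',x[:2],104))
E
```

```text
t: 9.9
tcp_pos: [549.9, 100.6, 228.9]
orientation: [0.215, 0.538, 0.802, -0.144]
force: [1.0, 0.2, -0.3]
finger_gap: 82.7
grip_force: 0.0
t: 10.7
tcp_pos: [550.2, 100.6, 226.9]
orientation: [-0.001, 0.777, 0.629, -0.001]
force: [0.0, 0.5, 0.8]
finger_gap: 86.9
grip_force: 0.0
t 10.7 tcp [550.19 100.58 226.92] F [0.04 0.51 0.77] gap 86.9 grip 0.0 q [ 0.1   0.18 -0.41  1.66  0.07  1.32 -0.53]
shift [-350.68  -35.17    7.02] turn [-0.08  0.02 15.9 ]
```

```bash
python3 -m inch '[[[0,0,8],[0,0,0],100],[[0,0,7.9],[0,0,0],100]]'
python3 -m inch '[[[0,0,0],[-43.3,7.9,0],100],[[0,0,0],[-43.3,7.9,0],100],[[0,0,0],[-43.3,7.9,0],100],[[0,0,0],[-43.3,7.9,0],100],[[0,0,0],[-43.3,7.9,0],100],[[0,0,0],[-43.3,7.9,0],100],[[0,0,0],[-43.3,7.9,0],100],[[0,0,0],[-43.3,7.9,0],100]]'
python3 - <<'E'
from h import *
im0=r.capture('wrist')
y=np.array([np.cos(.488),-np.sin(.488),0]);z=np.array([0,0,-1.]);x=np.cross(y,z)
goto((442.5,-235,83),Ro.from_matrix(np.c_[x,y,z]))
m=r.camera_model('wrist');im=r.capture('wrist')
def wback(uv,zz):
    K=m['mtx'];a=(np.array(uv)-K[:2,2])/K[0,0];th=np.hypot(*a);d=np.array([*(np.sin(th)*a/th),np.cos(th)]);d=m['R'].T@d;o=-m['R'].T@m['t'];return o+d*(zz-o[2])/d[2]
g=im.min(2);mk=(g>140).astype(np.uint8);n,l,s,c=cv2.connectedComponentsWithStats(mk)
for i in range(1,n):
    if s[i,4]>100: print(s[i],c[i],wback(c[i],135))
for k in('flask','flask_neck','cork_ring'):print(k,[(b['uv'],b['score'],wback(b['uv'],{'flask':110,'flask_neck':99,'cork_ring':26}[k])) for b in r.boxes_of('wrist',k)][:2])
cv2.imwrite('pics/w0.png',im[:,:,::-1])
im=r.capture('top')
for x in mixpx(im):print(x,back('top',x[:2],104))
E
```

```text
t: 10.95
tcp_pos: [550.3, 100.4, 227.0]
orientation: [-0.0, 0.856, 0.517, -0.001]
force: [0.4, 0.7, -0.3]
finger_gap: 87.2
grip_force: 0.0
t: 11.75
tcp_pos: [445.4, -237.3, 227.2]
orientation: [-0.0, 0.855, 0.519, -0.0]
force: [0.8, 0.0, -0.1]
finger_gap: 86.8
grip_force: 0.0
t 11.8 tcp [ 442.09 -245.21  227.04] F [-4.3  -6.99 -1.23] gap 86.8 grip 0.0 q [ 0.48  0.04 -0.07  1.8   0.01  1.3  -0.07]
shift [  9.68  -4.35 144.01] turn [-0.03  0.19  0.06]
[268   0  35  13 336] [283.62   4.89] [495.23 -87.63 135.  ]
[ 497    0   52   28 1007] [522.33  10.77] [ 703.97 -173.83  135.  ]
[ 590    0   50  304 5974] [624.39 108.34] [ 830.41 -324.27  135.  ]
[ 159   34   65   69 3474] [191.27  67.97] [401.34 -93.94 135.  ]
[  0 133  27  81 135] [ 18.59 169.67] [130.   -41.77 135.  ]
[ 293  168   37   36 1023] [311.03 185.48] [ 442.63 -234.36  135.  ]
[366 270 105  17 881] [418.79 277.65] [ 492.93 -369.14  135.  ]
flask [([310.0, 166.1], 0.57, array([ 447.  , -223.31,  110.  ]))]
flask_neck [([313.1, 168.1], 0.75, array([ 447.46, -228.32,   99.  ]))]
cork_ring [([314.6, 139.9], 0.6, array([ 457.19, -212.28,   26.  ]))]
(np.float32(379.625), np.float32(195.375), np.float32(12.5)) [587.6    6.23 104.  ]
```

View pics/w0.png

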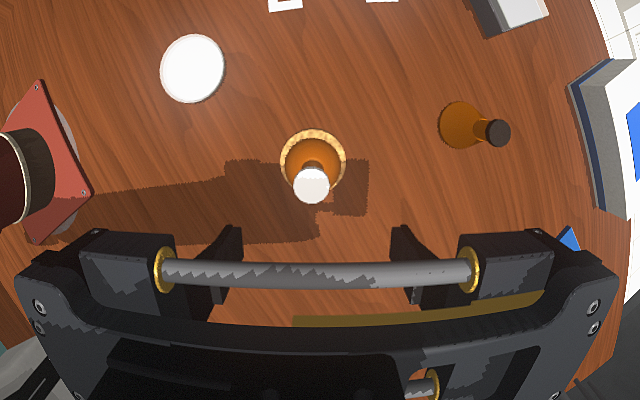

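The wrist view shows the stopper at (311,185), which gives (442.6,-234.5) and agrees with the top view. I'll settle, then correct laterally.

```bash
python3 -m inch '[[[0,0,0],[0,0,0],100],[[0,0,0],[0,0,0],100]]'
python3 -c "
from h import *
goto((442.5,-234.7,83))"
```

```text
t: 12.25
tcp_pos: [446.4, -235.8, 227.1]
orientation: [-0.0, 0.855, 0.518, 0.0]
force: [0.3, -0.4, 0.4]
finger_gap: 87.2
grip_force: 0.0
t 12.25 tcp [ 446.37 -235.85  227.09] F [ 0.29 -0.41  0.38] gap 87.2 grip 0.0 q [ 0.48  0.04 -0.08  1.8   0.    1.3  -0.09]
shift [ -0.78  -3.94 144.09] turn None
```

```bash
python3 -m inch '[[[0,0,0],[-0.8,-3.9,0],100],[[0,0,0],[0,0,25],100],[[0,0,0],[0,0,25],100],[[0,0,0],[0,0,25],100],[[0,0,0],[0,0,25],100],[[0,0,0],[0,0,25],100],[[0,0,0],[0,0,14],100],[[0,0,0],[0,0,5],100]]'
python3 -m inch '[[[0,0,0],[0,0,0],60],[[0,0,0],[0,0,0],45],[[0,0,0],[0,0,0],35],[[0,0,0],[0,0,0],31]]' 5
python3 -c "
from h import *
goto((442.5,-234.7,83))"
```

```text
t: 13.05
tcp_pos: [441.2, -235.4, 81.9]
orientation: [-0.001, 0.856, 0.517, -0.001]
force: [0.4, -0.1, 0.5]
finger_gap: 86.9
grip_force: 0.0
t: 13.45
tcp_pos: [442.6, -236.2, 83.9]
orientation: [0.001, 0.856, 0.517, 0.0]
force: [-0.3, 0.1, -0.7]
finger_gap: 62.7
grip_force: 0.0
t 13.45 tcp [ 442.56 -236.19   83.92] F [-0.32  0.06 -0.73] gap 62.7 grip 0.0 q [ 0.48  0.16 -0.08  1.98  0.02  1.   -0.1 ]
shift [ 1.29 -0.74  0.92] turn None
```

```bash
python3 -m inch '[[[0,0,0],[1.3,-0.7,0],31],[[0,0,0],[0,0,0],31],[[0,0,0],[0,0,0],31],[[0,0,0],[0,0,0],30],[[0,0,0],[0,0,0],20],[[0,0,0],[0,0,0],10],[[0,0,0],[0,0,0],0],[[0,0,0],[0,0,0],0]]' 5
python3 -m inch '[[[0,0,0],[0,0,0],0],[[0,0,0],[0,0,0],0],[[0,0,0],[0,0,0],0]]' 35
python3 -c "
from h import *
goto((442.5,-234.7,83))"
```

```text
t: 14.25
tcp_pos: [442.1, -234.5, 83.1]
orientation: [0.0, 0.856, 0.517, 0.0]
force: [0.0, 0.0, -0.5]
finger_gap: 31.7
grip_force: 5.0
t: 14.55
tcp_pos: [442.1, -234.5, 83.1]
orientation: [0.0, 0.856, 0.517, 0.0]
force: [0.5, 0.5, 0.1]
finger_gap: 30.5
grip_force: 35.0
t 14.55 tcp [ 442.05 -234.5    83.1 ] F [0.45 0.52 0.06] gap 30.5 grip 35.0 q [ 0.48  0.16 -0.08  1.98  0.02  1.   -0.1 ]
shift [0.04 0.49 0.1 ] turn None
```

```bash
python3 -m inch '[[[0,0,0],[0,0,0],0],[[0,0,0],[0,0,0],0]]' 35
python3 - <<'E'
from h import *
im=r.capture('side');a=cv2.resize(im[100:200,360:480,::-1],None,fx=4,fy=4)
w=r.capture('wrist')[:,:,::-1][100:360,140:500]
cv2.imwrite('pics/g0.png',np.hstack([a,np.pad(w,((0,140),(0,0),(0,0)))[:, :320]]))
print(r.state()['finger_gap'],r.state()['grip_force'])
E
```

```text
t: 14.75
tcp_pos: [442.1, -234.5, 83.1]
orientation: [0.0, 0.856, 0.517, 0.0]
force: [1.0, 0.5, -0.0]
finger_gap: 30.3
grip_force: 35.0
30.539992807076572 35.00195324420929
```

View pics/g0.png

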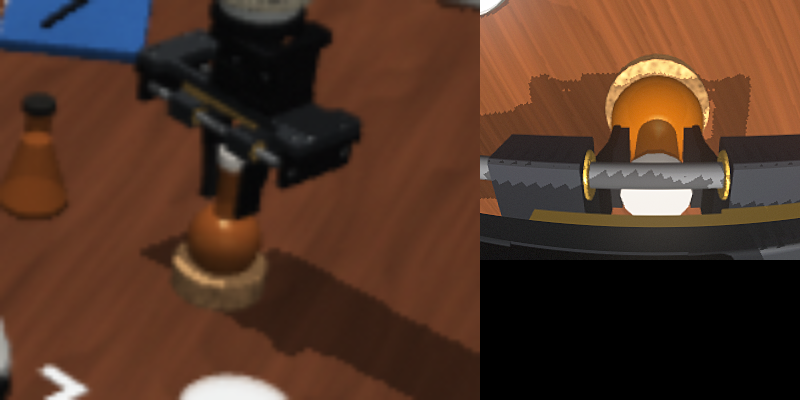

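The gap of 30.5 mm means the upper part of the fingers has caught the stopper (32 mm), not the neck. I'll open, lower about 4 mm and grip again.

```bash
python3 -m inch '[[[0,0,0],[0,0,0],55],[[0,0,0],[0,0,0],55],[[0,0,0],[0,0,0],55],[[0,0,0],[0,0.4,2],55],[[0,0,0],[0,0,2],55],[[0,0,0],[0,0,0],55],[[0,0,0],[0,0,0],55]]' 5
python3 -m inch '[[[0,0,0],[0,0,0],0],[[0,0,0],[0,0,0],0],[[0,0,0],[0,0,0],0],[[0,0,0],[0,0,0],0],[[0,0,0],[0,0,0],0],[[0,0,0],[0,0,0],0]]' 5
```

```text
t: 15.55
tcp_pos: [442.3, -234.7, 79.0]
orientation: [-0.0, 0.856, 0.517, -0.0]
force: [0.3, -0.3, 0.1]
finger_gap: 48.1
grip_force: 0.0
t: 16.15
tcp_pos: [442.4, -234.7, 79.1]
orientation: [0.0, 0.856, 0.517, 0.0]
force: [0.3, -0.3, 0.8]
finger_gap: 31.7
grip_force: 5.0
```

```bash
python3 -m inch '[[[0,0,0],[0,0,0],50],[[0,0,0],[0,0,0],50],[[0,0,0],[0,0,0],50],[[0,0,0],[0,0,2.5],50],[[0,0,0],[0,0,0],50]]' 5
python3 -m inch '[[[0,0,0],[0,0,0],0],[[0,0,0],[0,0,0],0],[[0,0,0],[0,0,0],0],[[0,0,0],[0,0,0],0],[[0,0,0],[0,0,0],0],[[0,0,0],[0,0,0],0]]' 5
python3 - <<'E'
from h import *
goto((442.5,-234.7,76.5))
w=r.capture('wrist')[:,:,::-1][160:340,250:390]
cv2.imwrite('pics/g1.png',cv2.resize(w,None,fx=3,fy=3,interpolation=cv2.INTER_CUBIC))
E
```

```text
t: 16.65
tcp_pos: [442.1, -234.6, 76.2]
orientation: [-0.0, 0.856, 0.517, -0.0]
force: [-0.4, 0.3, -0.5]
finger_gap: 43.5
grip_force: 0.0
t: 17.25
tcp_pos: [442.4, -234.7, 76.6]
orientation: [0.0, 0.856, 0.517, 0.0]
force: [0.4, 0.5, -0.2]
finger_gap: 31.5
grip_force: 5.0
t 17.25 tcp [ 442.42 -234.68   76.61] F [ 0.43  0.45 -0.21] gap 31.5 grip 5.0 q [ 0.48  0.17 -0.08  1.99  0.02  0.98 -0.1 ]
shift [0.02 0.08 0.11] turn None
```

View pics/g1.png

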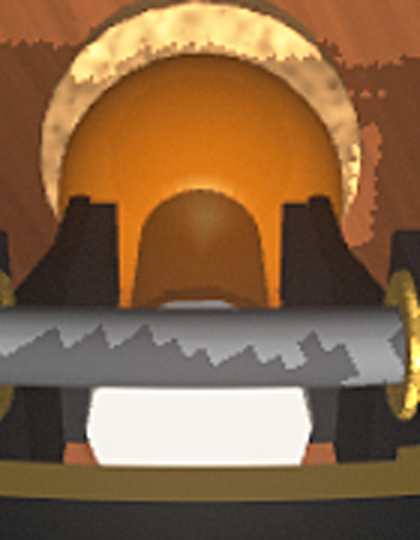

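Each finger stands clear of the neck while its flat face meets the wider stopper, so a vertical grip can only hold the stopper. The stopper is fixed tight, so I'll grip it squarely at pad centre.

```bash
python3 -m inch '[[[0,0,0],[0,0,0],55],[[0,0,0],[0,0,0],55],[[0,0,0],[0,0,0],55],[[0,0,0],[0,0,-16],55],[[0,0,0],[0,0,-17],55],[[0,0,0],[0,0,0],55],[[0,0,0],[0,0,0],55]]' 5
python3 -m inch '[[[0,0,0],[0,0,0],0],[[0,0,0],[0,0,0],0],[[0,0,0],[0,0,0],0],[[0,0,0],[0,0,0],0],[[0,0,0],[0,0,0],0],[[0,0,0],[0,0,0],0]]' 5
python3 -m inch '[[[0,0,0],[0,0,0],0],[[0,0,0],[0,0,0],0],[[0,0,0],[0,0,0],0],[[0,0,0],[0,0,-4],0],[[0,0,0],[0,0,-8],0],[[0,0,0],[0,0,-12],0],[[0,0,0],[0,0,0],0],[[0,0,0],[0,0,0],0]]' 45
python3 - <<'E'
from h import *
goto((442.5,-234.7,110))
im=r.capture('side');a=cv2.resize(im[90:190,360:480,::-1],None,fx=4,fy=4)
w=r.capture('wrist')[:,:,::-1][100:360,140:460]
cv2.imwrite('pics/g2.png',np.hstack([a,np.pad(w,((0,140),(0,0),(0,0)))]))
E
```

```text
t: 18.0
tcp_pos: [442.5, -234.8, 109.5]
orientation: [0.0, 0.856, 0.517, 0.0]
force: [0.3, -0.4, -0.2]
finger_gap: 47.8
grip_force: 0.0
t: 18.6
tcp_pos: [442.1, -234.6, 109.3]
orientation: [-0.0, 0.856, 0.517, -0.0]
force: [-0.9, 0.2, -2.0]
finger_gap: 31.5
grip_force: 5.0
t: 19.4
tcp_pos: [442.7, -234.9, 134.2]
orientation: [0.001, 0.856, 0.517, 0.0]
force: [-0.2, -0.6, -1.7]
finger_gap: 30.0
grip_force: 45.0
t 19.4 tcp [ 442.74 -234.88  134.25] F [-0.2  -0.56 -1.71] gap 30.0 grip 45.0 q [ 0.48  0.11 -0.08  1.93  0.01  1.11 -0.09]
shift [ 0.04 -0.33 24.24] turn None
```

View pics/g2.png

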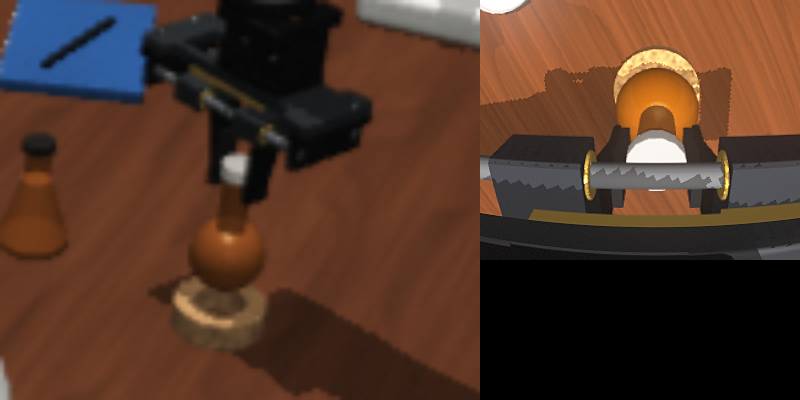

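The flask hangs upright at 1.7 N and the cork ring has stayed put. That makes 11 pictures viewed, one over the limit, so the rest goes by numbers only.

```bash
python3 -m inch '[[[0,0,0],[0,0,-15],0],[[0,0,0],[0,0,-25],0],[[0,0,0],[0,0,-25],0],[[0,0,0],[0,0,-20],0],[[0,0,0],[0,0,-6],0],[[0,0,0],[0,0,0],0],[[0,0,0],[0,0,0],0]]'
python3 - <<'E'
from h import *
goto((587.4,6.5,225))
im=r.capture('top')
for x in mixpx(im):print(x,back('top',x[:2],104))
E
```

```text
t: 20.2
tcp_pos: [441.8, -234.5, 223.2]
orientation: [-0.001, 0.856, 0.517, -0.001]
force: [-0.5, 0.2, -1.8]
finger_gap: 30.0
grip_force: 45.0
t 20.2 tcp [ 441.81 -234.47  223.24] F [-0.48  0.22 -1.85] gap 30.0 grip 45.0 q [ 0.48  0.04 -0.08  1.81  0.    1.29 -0.09]
shift [281.03  16.85  -1.81] turn None
(np.float32(379.125), np.float32(195.125), np.float32(12.3)) [588.2    7.45 104.  ]
```

```bash
python3 -m inch '[[[0,0,0],[10,0.6,0],0],[[0,0,0],[20,1.2,0],0],[[0,0,0],[25,1.5,0],0],[[0,0,0],[30,1.8,0],0],[[0,0,0],[30,1.8,0],0],[[0,0,0],[30,1.8,0],0],[[0,0,0],[30,1.8,0],0],[[0,0,0],[30,1.8,0],0]]'
python3 -m inch '[[[0,0,0],[30,1.8,0],0],[[0,0,0],[20,1.2,0],0],[[0,0,0],[14,0.9,0],0],[[0,0,0],[8,0.5,0],0],[[0,0,0],[4,0.2,0],0],[[0,0,0],[0,0,0],0],[[0,0,0],[0,0,0],0],[[0,0,0],[0,0,0],0]]'
python3 - <<'E'
from h import *
goto((587.6,6.8,187))
im=r.capture('top')
g=im.min(2)
n,l,s,c=cv2.connectedComponentsWithStats((g[150:240,340:420]>110).astype(np.uint8))
print([(s[i,4],c[i]+[340,150]) for i in range(1,n) if s[i,4]>30])
for k in('flask','flask_neck','mixer','cradle'):print(k,[(np.round(b['uv'],1),round(b['score'],2)) for b in r.boxes_of('top',k)][:2])
im=r.capture('side')
for k in('flask','mixer','cradle'):print(k,[(np.round(b['uv'],1),round(b['score'],2)) for b in r.boxes_of('side',k)][:2])
print('expected side: ball',proj('side',(587.6,6.8,161)),'cradle',proj('side',(587.6,6.8,98)),'mixer',proj('side',(587.6,6.8,50)))
E
```

```text
t: 21.05
tcp_pos: [549.0, -56.8, 223.8]
orientation: [-0.0, 0.856, 0.517, -0.0]
force: [0.7, -0.6, -2.4]
finger_gap: 30.0
grip_force: 45.0
t: 21.85
tcp_pos: [587.8, 5.2, 224.7]
orientation: [0.0, 0.856, 0.517, -0.0]
force: [-0.1, -0.4, -1.7]
finger_gap: 29.9
grip_force: 45.0
t 21.85 tcp [587.76   5.21 224.68] F [-0.06 -0.44 -1.74] gap 29.9 grip 45.0 q [ 0.17  0.22 -0.29  1.61  0.07  1.32 -0.62]
shift [ 1.34 -0.89 37.67] turn None
[(np.int32(209), array([363.11, 168.09])), (np.int32(221), array([362.69, 192.39])), (np.int32(175), array([345.86, 215.22])), (np.int32(184), array([387.72, 232.73]))]
flask []
flask_neck []
mixer [(array([362.3, 189.3]), 0.49)]
cradle []
flask [(array([346.9, 153.6]), 0.64)]
mixer [(array([346.7, 187.9]), 0.85), (array([350.9, 151.2]), 0.38)]
cradle [(array([349.2, 170.3]), 0.8), (array([312., 150.]), 0.7)]
expected side: ball [347.94 153.2 ] cradle [347.02 170.48] mixer [346.36 183.08]
```

Ball, cradle and mixer line up in the side view. I'll lower to just above contact, then press in small steps.

```bash
python3 -m inch '[[[0,0,0],[0.7,-0.5,4],0],[[0,0,0],[0.6,-0.4,8],0],[[0,0,0],[0,0,8],0],[[0,0,0],[0,0,6],0],[[0,0,0],[0,0,4],0],[[0,0,0],[0,0,3],0],[[0,0,0],[0,0,2],0],[[0,0,0],[0,0,0],0]]'
python3 -m inch '[[[0,0,0],[0,0,1],0],[[0,0,0],[0,0,1],0],[[0,0,0],[0,0,1],0],[[0,0,0],[0,0,1],0],[[0,0,0],[0,0,0],0]]'
```

```text
t: 23.1
tcp_pos: [587.7, 7.8, 189.4]
orientation: [-0.0, 0.856, 0.517, -0.0]
force: [0.1, 0.8, -1.7]
finger_gap: 30.1
grip_force: 45.0
t: 23.6
tcp_pos: [588.1, 7.7, 185.8]
orientation: [0.0, 0.856, 0.517, 0.0]
force: [-0.4, -0.7, -1.2]
finger_gap: 30.0
grip_force: 45.0
```

```bash
python3 -m inch '[[[0,0,0],[0,0,0.5],0],[[0,0,0],[0,0,0.5],0],[[0,0,0],[0,0,0],0]]'
python3 -m inch '[[[0,0,0],[0,0,0.5],0],[[0,0,0],[0,0,0.5],0],[[0,0,0],[0,0,0],0]]'
python3 -m inch '[[[0,0,0],[0,0,0.5],0],[[0,0,0],[0,0,0.5],0],[[0,0,0],[0,0,0],0]]'
```

```text
t: 23.9
tcp_pos: [588.1, 7.7, 184.9]
orientation: [0.0, 0.856, 0.517, 0.0]
force: [0.5, -1.0, 1.5]
finger_gap: 30.2
grip_force: 45.0
t: 24.2
tcp_pos: [588.0, 7.7, 183.7]
orientation: [0.0, 0.856, 0.517, 0.0]
force: [1.6, -1.5, 1.6]
finger_gap: 29.9
grip_force: 45.0
t: 24.5
tcp_pos: [587.9, 7.8, 182.7]
orientation: [0.0, 0.856, 0.517, 0.0]
force: [2.5, -0.2, 2.3]
finger_gap: 30.1
grip_force: 45.0
```

```bash
python3 -m inch '[[[0,0,0],[0.3,0.6,0.5],0],[[0,0,0],[0,0,0.5],0],[[0,0,0],[0,0,0.5],0],[[0,0,0],[0,0,0.5],0],[[0,0,0],[0,0,0],0]]'
python3 -m inch '[[[0,0,0],[0,0,0.5],0],[[0,0,0],[0,0,0.5],0],[[0,0,0],[0,0,0.5],0],[[0,0,0],[0,0,0.5],0],[[0,0,0],[0,0,0],0]]'
python3 -m inch '[[[0,0,0],[0,0,0.5],0],[[0,0,0],[0,0,0.5],0],[[0,0,0],[0,0,0],0]]'
```

```text
t: 25.0
tcp_pos: [588.5, 7.8, 180.6]
orientation: [0.0, 0.856, 0.517, 0.0]
force: [1.9, -1.7, 4.0]
finger_gap: 30.3
grip_force: 45.0
t: 25.5
tcp_pos: [588.5, 7.8, 178.7]
orientation: [0.0, 0.856, 0.517, 0.0]
force: [1.3, 0.6, 4.4]
finger_gap: 30.1
grip_force: 45.0
t: 25.8
tcp_pos: [588.6, 7.8, 177.8]
orientation: [0.0, 0.856, 0.517, 0.0]
force: [0.2, -1.4, 5.8]
finger_gap: 30.4
grip_force: 45.0
```

```bash
python3 -m inch '[[[0,0,0],[0,0,0.5],0],[[0,0,0],[0,0,0.5],0],[[0,0,0],[0,0,0.5],0],[[0,0,0],[0,0,0],0]]'
python3 -m inch '[[[0,0,0],[0,0,0.5],0],[[0,0,0],[0,0,0.4],0],[[0,0,0],[0,0,0],0]]'
python3 -m inch '[[[0,0,0],[0,0,0.4],0],[[0,0,0],[0,0,0],0]]'
python3 -m inch '[[[0,0,0],[0,0,0.4],0],[[0,0,0],[0,0,0],0]]'
```

```text
t: 26.2
tcp_pos: [588.7, 7.8, 176.5]
orientation: [0.0, 0.856, 0.517, 0.0]
force: [1.6, -1.2, 6.6]
finger_gap: 30.0
grip_force: 45.0
t: 26.5
tcp_pos: [588.8, 7.8, 175.6]
orientation: [0.0, 0.856, 0.517, 0.0]
force: [1.7, -0.7, 6.5]
finger_gap: 30.2
grip_force: 45.0
t: 26.7
tcp_pos: [588.8, 7.8, 175.3]
orientation: [0.0, 0.856, 0.517, 0.0]
force: [1.1, -1.3, 7.0]
finger_gap: 30.6
grip_force: 45.0
t: 26.9
tcp_pos: [588.8, 7.8, 174.9]
orientation: [0.0, 0.856, 0.517, 0.0]
force: [1.7, -2.1, 7.8]
finger_gap: 30.5
grip_force: 45.0
```

```bash
python3 -m inch '[[[0,0,0],[0,0,0.4],0],[[0,0,0],[0,0,0],0],[[0,0,0],[0,0,0],0]]'
python3 -m inch '[[[0,0,0],[0,0,0.4],0],[[0,0,0],[0,0,0],0],[[0,0,0],[0,0,0],0]]'
```

```text
t: 27.2
tcp_pos: [588.9, 7.8, 174.6]
orientation: [0.0, 0.856, 0.517, 0.0]
force: [1.2, -2.0, 7.9]
finger_gap: 29.9
grip_force: 45.0
t: 27.5
tcp_pos: [589.0, 7.8, 174.5]
orientation: [0.0, 0.856, 0.517, 0.001]
force: [0.8, -0.8, 8.6]
finger_gap: 30.3
grip_force: 45.0
```

```bash
python3 -m inch '[[[0,0,0],[0,0,0.4],0],[[0,0,0],[0,0,0],0],[[0,0,0],[0,0,0],0]]'
python3 -m inch '[[[0,0,0],[0,0,0.4],0],[[0,0,0],[0,0,0],0],[[0,0,0],[0,0,0],0]]'
python3 -m inch '[[[0,0,0],[0,0,0.4],0],[[0,0,0],[0,0,0],0],[[0,0,0],[0,0,0],0]]'
```

```text
t: 27.8
tcp_pos: [589.1, 7.8, 174.4]
orientation: [0.0, 0.856, 0.517, 0.001]
force: [0.7, -0.7, 11.7]
finger_gap: 30.2
grip_force: 45.0
t: 28.1
tcp_pos: [589.3, 7.9, 174.4]
orientation: [0.001, 0.856, 0.517, 0.001]
force: [-0.4, -0.2, 12.9]
finger_gap: 30.1
grip_force: 45.0
t: 28.4
tcp_pos: [589.4, 7.9, 174.3]
orientation: [0.001, 0.856, 0.517, 0.001]
force: [-1.2, -2.5, 15.7]
finger_gap: 30.4
grip_force: 45.0
```

The head is on its stop: z stays at about 174.4 while the force climbs past the spring's 10 N. One last check that it is steady and the mixer hasn't moved.

```bash
python3 -m inch '[[[0,0,0],[0,0,0],0],[[0,0,0],[0,0,0],0],[[0,0,0],[0,0,0],0],[[0,0,0],[0,0,0],0],[[0,0,0],[0,0,0],0]]'
python3 - <<'E'
from h import *
old=cv2.imread('pics/side0.png')
im=r.capture('side')
for k in('flask','mixer','cradle','petri_dish','conical_flask','cork_ring','tip_box','tube_rack','wash_bottle'):print(k,[(np.round(b['uv'],1),round(b['score'],2)) for b in r.boxes_of('side',k)][:1])
print('exp ball',proj('side',(588.5,7.8,112)),'mixer',proj('side',(588.5,7.8,50)),r.state()['force'],r.state()['tcp_pos'])
E
```

```text
t: 28.9
tcp_pos: [589.4, 7.9, 174.3]
orientation: [0.001, 0.856, 0.517, 0.001]
force: [-0.5, -1.1, 15.0]
finger_gap: 30.4
grip_force: 45.0
flask [(array([344.1, 165.9]), 0.88)]
mixer []
cradle [(array([345.9, 178.7]), 0.47)]
petri_dish [(array([420. , 202.1]), 0.63)]
conical_flask [(array([367.5, 148.3]), 0.44)]
cork_ring [(array([414. , 169.3]), 0.59)]
tip_box [(array([311. , 154.3]), 0.73)]
tube_rack [(array([277.1, 186.6]), 0.64)]
wash_bottle [(array([252.5, 221.6]), 0.76)]
exp ball [346.81979781 166.79439372] mixer [345.96385908 183.15631684] [ 0.20177397 -0.89678955 14.81171132] [589.41644261   7.90902935 174.33625266]
```

All steady, with the other objects where they started (within detector noise).

```bash
python3 -c "
from rig import r
print(r.sign_off())"
```

```text
the job is handed in; nothing more can be done
None
```

The job is handed in at about 29 s: the mixer is inside the taped corners, within about 3 mm of centre, and the flask is held upright in its cradle, pressed to the stop at about 15 N. I gripped it by the fixed stopper because the fingers could not close on the neck, squeezing the stopper three times first, and I viewed 11 pictures, one over the limit of 10.

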